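Start a light cure: shut the hood, select the red programme

TASK

The white plaster cast is ready in the light-curing unit. Push the amber hood fully shut over it, and only then turn the unit's black selector knob until its white pointer line has clicked in at the red button. Leave the cast on its platform and do not disturb the other things on the bench.

Things in the scene. Friction and masses are not known exactly. Their poses are not given: they have to be found in the camera images.
- cure_unit: White low console, 190 (x) x 270 (y) x 55 mm high, fixed to the bench. Origin: centre of its underside; z up; +x is its back, -x its front (towards the robot), +y its left. Its flat deck is at z = 55 mm: the hood on the left half, the selector on the right half. A tall microscope stands to its left (x 0.35 to 0.6, y 0.35 to 0.55 in the room), a wall shelf hangs high behind it (from x about 0.6).
- hood (a joint): Opening angle of the amber hood, rad: 0 = fully shut, grows as the front rises; starts between 0.4 and 0.75. Stiff friction hinge (about 0.15 N m): it stays where it is left, and about 2 to 4 N on the tab push it down. It stops by itself at 0.
- hood_hinge (a point): A point on the hood's hinge line at the middle of the hood's rear lower edge, at deck height; the hinge line is the unit's y axis direction. The hood is a translucent amber box without floor, 130 (deep) x 130 (wide) x 50 mm high, in front of the hinge.
- hood_tab (a point): Centre of the upper face of the black finger tab on the hood's front wall (tab 25 mm out, 70 mm wide, 6 mm thick). Moves with the hood; shut, it lies 144 mm in front of the hinge (unit's -x) and 14 mm above it. The front wall stands 14 mm behind this point and rises 36 mm above it (shut), so a fingertip on the tab is caught against the wall and can press the hood down along its arc.
- selector (a joint): Turn of the black selector knob, rad, growing clockwise seen from above. Five detents 0.628 rad (36 deg) apart: -0.628 (black dot, standby), 0 (black ring, off), 0.628, 1.257, 1.885 (the three colour buttons). Starts at standby or off. It stops at -0.72 and 1.98. Turning over a detent takes up to about 0.1 N m; let go, the knob springs into the nearest detent.
- selector_grip (a point): On the knob's vertical axis, at the middle of its grip bar's height, 26 mm above the deck. The grip bar is 50 mm long, 16 mm thick, its top 40 mm above the deck; it stands on a round skirt 52 mm across and 9 mm high. The bar is long along the pointer direction: grip it across its 16 mm.
- selector_tip (a point): Point 44 mm from the knob's axis in the pointer direction (the way the white line on the bar's top and end face points), 4 mm above the deck. It lies over a button when that button is selected.
- mark_red: Red programme button, 12 mm across and 4 mm high, fixed on the deck 44 mm from the knob's axis at one of the three colour positions; which one varies. Origin: centre of its underside.
- mark_yellow: Yellow button, as the red one, at another of the three positions.
- mark_blue: Blue button, as the red one, at the remaining position.
- cast_white: White plaster cast of a dental arch, 55 x 60 x 31 mm, loose on the round platform (84 mm across, 4 mm high) under the hood. Origin: centre of its underside. It needs no handling.
- nail_brush: Bystander: purple brush, 30 x 85 x 55 mm high, loose on the bench to the right of the unit. Origin: centre of its underside.
- mix_cup: Bystander: dark grey mixing cup, 67 mm across, 56 mm high, loose, right front. Origin: centre of its underside.
- cast_tan: Bystander: tan plaster cast, 54 x 58 x 34 mm, loose, left front. Origin: centre of its underside.
- articulator: Bystander: metal articulator with casts, 114 x 83 x 86 mm, loose, behind the unit at the right. Origin: centre of its underside.
- stone_drum: Bystander: white drum with an orange lid, 112 mm across, 85 mm high, loose, behind the unit. Origin: centre of its underside.
Things that resemble listed ones, but are neither listed nor needed, are in the scene too. Leave any green, pink or purple look-alike of the cast_white alone.

How it is judged (in metres and radians):
On the way, in this order (a step that is already met when the one before it is completed fails the run):
1. the hood is fully shut (value of joint hood below 0.05 rad), for 0.2 s.
2. the knob's pointer stands at the red button (horizontal distance between selector_tip and mark_red below 0.006 m), for 0.2 s.
At the end, for the whole second after the job is handed in: The hood is shut (within 0.05 rad), the knob is at rest with its pointer at the red button (pointer point within 6 mm of the button's centre, about 8 degrees), and the white cast is still on its platform, within 20 mm of where it was (value of joint hood below 0.05 rad and horizontal distance between selector_tip and mark_red below 0.006 m and velocity of joint selector between -0.05 and 0.05 rad/s and z of cast_white in the frame of cure_unit above 0.052 m and distance of cast_white from where it was at the start of the episode below 0.02 m); the robot touches nothing.
It fails at once if the knob is turned to a colour button while the hood is still open (value of joint hood above 0.1 rad and value of joint selector above 0.45 rad).
It fails at once if a bystander (brush, mixing cup, tan cast, articulator, drum) is shoved more than 30 mm (distance of any of nail_brush, mix_cup, cast_tan, articulator, stone_drum from where it was at the start of the episode above 0.03 m).
It also fails if it takes over 64 s, if anything falls off the work surface, if the arm or the gripper's body presses on something with over 40 N, if the wrist force passes 120 N, or if a joint passes its speed limit or range.

ROBOT

A 7-joint arm with a two-finger parallel gripper is mounted at the origin on a cart in front of the work surface, level with it; the furniture and walls round the work are solid. World frame = base frame: x ahead of the robot, y to its left, z up, the work surface at z = 0. Lengths are in mm, angles in degrees, forces in N, time in s.
With the tool pointing down it reaches from about 400 to 875 mm from the base axis. Payload 6.5 kg.
Tool frame: the origin (TCP) lies midway between the tips of the shut fingers; the grasp point (between the pads) lies 19 mm behind it; z points along the fingers, y is the direction in which the jaws open and shut (so a half turn about z gives the same grasp; the last joint's range is limited). The gripper opens to 88 mm and grips with 3 to 60 N. Pads are 18 mm wide; open, the fingers measure 123 mm over their backs; the gripper's body (75 mm by 187 mm) begins 45 mm behind the grasp point.
Start: joints at [66.967, 30.733, -0.252, 88.115, 0.149, 61.152, -4.079], TCP at [214.187, -613.689, 238.716] pointing down, gripper open.
Joint ranges: [-154.64, 154.64], [-21.42, 123.67], [-72.66, 72.17], [13.99, 137.28], [-74.86, 254.86], [10.95, 109.41], [-158.01, 158.01]. Speed limits (degrees/s): [136.94, 136.94, 180, 180, 180, 180, 180].

INTERFACE

Orientations are given as a 3x3 rotation matrix whose columns are the frame's x, y, z axes.
In Python, from workcell import bot gives the robot as it stands.
- The arm moves only by the tool play_rows, never from a script. Its argument "commands" is text: rows parted by semicolons, each of 7 numbers parted by spaces: the shift along the world's x, y, z in cm, then the turn, a rotation vector about the world's x, y, z in degrees, then the gripper's target within -1 to 1 (shut at 1, half-way at 0, fully open at -1). A call has 1 to 5 rows; each row shifts and turns the pose as measured when the row begins; what a row does not reach is not made up. A row lasts 1/12 s, in which the tool goes at most 41.7 mm and 7.16 degrees, less where a joint would pass 70% of its speed; a pose out of reach is approached as far as the arm can. A call with a gripper value outside its range is refused whole. The fingers move at their own pace and stop on an object; "grip_force" is the grip in N (left out, the last holds). Time passes only in rows, so rows that do not move let the fingers close. It gives the time, the measured TCP pose, the force and the opening at its end, in the units of the state.
- bot.get_obs(): the state, without advancing time (a new reading comes with each control period).
- bot.camera(name): name is "scene" or "top" or "wrist"; returns (picture, depth): 384x512x3 uint8, red, green, blue; 384x512 float32, mm along the optical axis (not along the pixel's ray), 0 where there is no reading.
- bot.camera_params(name): a dict with "fx", "fy", "cx", "cy" (pixels), "eye" and "orientation" of the camera in the world; the wrist camera has in their place "mount" (4x4, takes a point from camera to tool coordinates, whose origin is the TCP and whose axes are the flange's). Camera axes: x right, y up, looking along -z (the intrinsics and any distortion apply to the point x, -y, -z); pixel columns grow to the right and rows downward; lengths in mm; the calibration is good to about 2 mm. A picture is of the moment at which its call begins: read the wrist's pose just before it. camera_params takes no time and is no camera call.
- bot.hand_in(): hands the job in, once; it reports no verdict.
The state is a dict: "time": time; "joint_positions": joint angles; "joint_velocities": joint speeds; "joint_efforts": joint torques, N m; "ee_pos": TCP position; "orientation": TCP orientation; "contact_force": force on the tool from outside, world axes, zero at the start; "torque": the same for the moment, N m; "finger_gap": opening from 0.0 (shut) to 1.0 (fully open).
Only numpy, scipy, OpenCV 4.12 (cv2) and the standard library are available. Lean on these libraries where they do the work, as an engineer would, in place of code of your own. Each camera call takes 0.05 s, during which the arm holds its last target.

## Working session

There is one attempt and no reset: what is moved stays moved. The work goes in short steps, Python scripts to look and compute and a tool call to move; the robot and the scene stay as the last step left them, time stands still between calls to the robot, and variables do not carry over. Pictures are saved under pics/ and viewed, and the job is handed in when it is done.

Besides the shell and the picture viewer there is one more tool, called after "Request:" as name(argument=value, ...) on one line, values as JSON. play_rows: Moves the arm, as the interface text tells. Its arguments: {"type":"object","properties":{"commands":{"type":"string"},"grip_force":{"type":"number"}},"required":["commands"]}

```bash
mkdir -p pics; ls; python3 - <<'E'
from workcell import bot
import cv2,numpy as np
for n in("scene","top"):
    p,d=bot.camera(n); np.savez(f"pics/{n}0.npz",p=p,d=d); cv2.imwrite(f"pics/{n}0.png",p[...,::-1]); 
    print(n,bot.camera_params(n))
print(bot.camera_params("wrist"))
print(bot.get_obs())
E
```

```text
pics
scene {'fx': 356.4850764346107, 'fy': 356.4850764346107, 'cx': 250.78372550531057, 'cy': 196.65614425172618, 'eye': array([ 27.92749823, 842.14460461, 804.34298727]), 'orientation': array([[-0.83937534,  0.33824426, -0.4254878 ],
       [-0.54326223, -0.4964842 ,  0.67702997],
       [ 0.01775353,  0.79943371,  0.60049193]])}
top {'fx': 401.39372846825415, 'fy': 401.39372846825415, 'cx': 257.3011459094908, 'cy': 190.5245288167176, 'eye': array([ 301.65263942,   77.64820658, 1210.33687265]), 'orientation': array([[ 0.0271231 ,  0.98252188, -0.1841605 ],
       [-0.99959534,  0.02823785,  0.00343281],
       [ 0.00857311,  0.18399287,  0.98289019]])}
{'fx': 301.82360935364727, 'fy': 301.82360935364727, 'cx': 257.0819249943517, 'cy': 186.7992191509612, 'mount': array([[ 3.88412115e-04,  9.57340476e-01,  2.88962041e-01,
         7.33641161e+01],
       [ 9.99998425e-01, -8.72214808e-04,  1.54551454e-03,
        -9.39654279e-01],
       [ 1.73162060e-03,  2.88960986e-01, -9.57339308e-01,
        -1.46037207e+02],
       [ 0.00000000e+00,  0.00000000e+00,  0.00000000e+00,
         1.0
[... 152 characters left out ...]
]), 'joint_velocities': array([ 0.04305075, -0.16048002, -0.0397117 , -0.0938777 , -0.10329867,
       -0.00555896,  0.00182241]), 'joint_efforts': array([ 3.53288313e-03, -5.72076952e+01,  9.94390547e-01, -2.52232021e+01,
       -5.61673357e-02,  1.33439558e-02,  2.13031376e-05]), 'ee_pos': array([ 213.98057627, -613.19874356,  237.94990095]), 'orientation': array([[ 9.44133692e-01,  3.29562139e-01, -6.06351452e-04],
       [ 3.29562678e-01, -9.44132656e-01,  1.40324697e-03],
       [-1.10019134e-04, -1.52468355e-03, -9.99998832e-01]]), 'contact_force': array([ 0.35188155, -0.82528548, -0.51333009]), 'torque': array([-0.03645187,  0.0269846 ,  0.04326196]), 'finger_gap': 1.0007522529773853}
```

View pics/scene0.png

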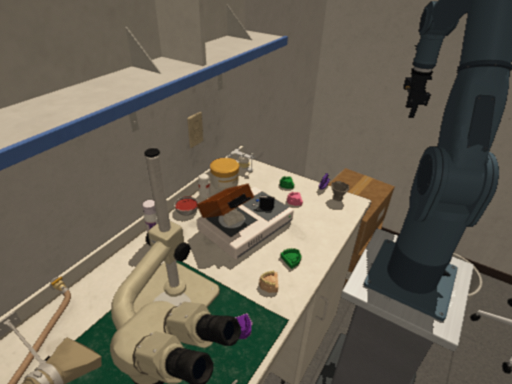

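View pics/top0.png

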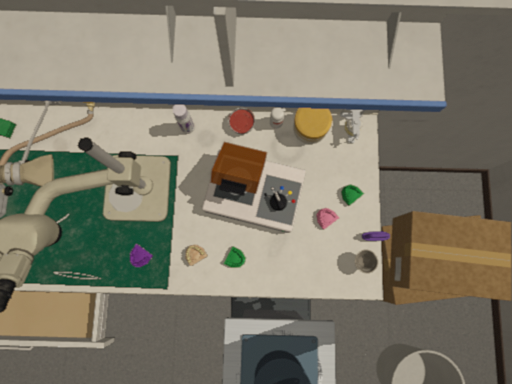

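The top view shows the unit at about (255,190), the amber hood at (240,165), its tab at about (232,188) and the knob at (279,200). The scene view shows the hood raised and the shelf behind it. I'll crop in next.

```bash
python3 - <<'E'
import cv2,numpy as np
p=np.load("pics/top0.npz")['p']; q=np.load("pics/scene0.npz")['p']
cv2.imwrite("pics/tc.png",cv2.resize(p[135:240,195:315],None,fx=6,fy=5.7,interpolation=cv2.INTER_CUBIC)[...,::-1][:600])
cv2.imwrite("pics/sc.png",cv2.resize(q[170:265,185:305],None,fx=6,fy=6,interpolation=cv2.INTER_CUBIC)[...,::-1])
E
```

```text
(no output)
```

View pics/tc.png

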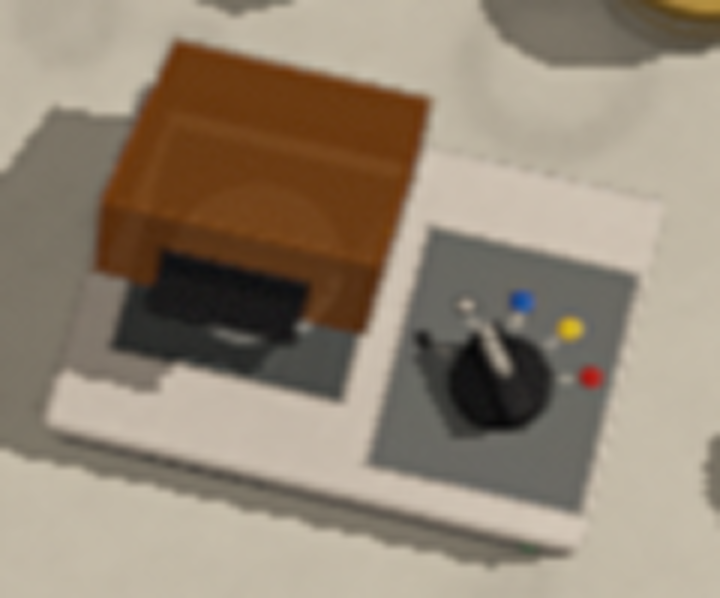

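View pics/sc.png

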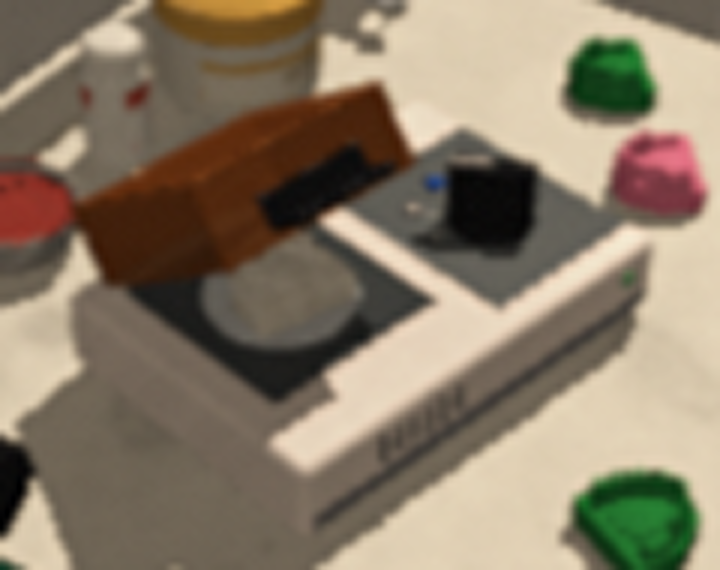

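The crop shows the knob's pointer at the pale ring (off, 0). The buttons go clockwise: blue (520,300), yellow (570,328), red (590,377). Red is therefore the third colour position, about 108° clockwise. Now I'll measure in the world frame.

```bash
cat > h.py <<'E'
import numpy as np,cv2
from workcell import bot
def ray(n,u,v,T=None):
    P=bot.camera_params(n)
    d=np.array([(u-P['cx'])/P['fx'],-(v-P['cy'])/P['fy'],-1.])
    if n!='wrist': return np.array(P['eye']),P['orientation']@d
    M=T@P['mount']; return M[:3,3],M[:3,:3]@d
def onz(n,u,v,z,T=None):
    e,d=ray(n,u,v,T); return e+d*(z-e[2])/d[2]
def dep(n,u,v,D,T=None):
    e,d=ray(n,u,v,T); return e+d*D[int(round(v)),int(round(u))]
def proj(n,X,T=None):
    P=bot.camera_params(n)
    if n=='wrist':
        M=T@P['mount'];R,e=M[:3,:3],M[:3,3]
    else:R,e=P['orientation'],np.array(P['eye'])
    c=R.T@(np.array(X)-e); return np.array([P['cx']+P['fx']*c[0]/-c[2],P['cy']-P['fy']*c[1]/-c[2]])
E
python3 - <<'E'
from h import *
f=np.load("pics/top0.npz");p,D=f['p'].astype(int),f['d']
R,G,B=p[...,0],p[...,1],p[...,2]
m=lambda c: c
reg=np.zeros(R.shape,bool);reg[170:225,260:303]=1
for n,mk in dict(red=(R-np.maximum(G,B)>60),yel=(np.minimum(R,G)-B>70),blu=(B-R>50)).items():
    v,u=np.nonzero(mk&reg); w=len(u); print(n,w,u.mean(),v.mean(),onz('top',u.mean(),v.mean(),58.5))
cr=lambda x,y:(195+(x+.5)/6-.5,135+(y+.5)/5.7-.5)
for n,c,z in [('FL',(46,425),55),('FR',(578,550),55),('BR',(662,200),55),('skirt',(500,383),60),('barnear',(508,370),95),('barfar',(486,325),95),('ring',(466,304),55),('dot',(423,340),55),('hoodTR',(430,97),0),('tab',(228,290),0)]:
    u,v=cr(*c); print(n,u,v,onz('top',u,v,z).round(1), 'depth',dep('top',u,v,D).round(1))
# tab black mask
mk=(p.max(2)<40);reg=np.zeros(R.shape,bool);reg[178:196,216:250]=1
v,u=np.nonzero(mk&reg)
pts=np.array([dep('top',a,b,D) for a,b in zip(u,v)]);print(pts[pts[:,2]>70].mean(0),len(pts), np.sort(pts[:,2])[::15].round())
E
```

```text
red 10 293.0 200.8 [490.0628433  -30.96783138  58.5       ]
yel 10 289.5 192.2 [515.19422619 -20.47278146  58.5       ]
blu 11 281.54545454545456 187.36363636363637 [528.90970356   2.98278569  58.5       ]
FL 202.25 209.14912280701753 [458.6 231.7  55. ] depth [459.1 232.2  51.1]
FR 290.9166666666667 231.07894736842104 [402.3 -26.3  55. ] depth [402.7 -26.7  49.7]
BR 304.9166666666667 169.67543859649123 [584.9 -65.6  55. ] depth [598.9 -72.6  -1.8]
skirt 277.9166666666667 201.78070175438597 [485.7  12.9  60. ] depth [479.7  15.   97.2]
barnear 279.25 199.5 [486.7  11.3  95. ] depth [486.7  11.3  95. ]
barfar 275.5833333333333 191.60526315789474 [509.  22.  95.] depth [509.1  22.   94.6]
ring 272.25 187.92105263157896 [527.1  30.   55. ] depth [526.5  30.1  58.1]
dot 265.0833333333333 194.23684210526315 [507.7  50.6  55. ] depth [506.9  50.7  59.7]
hoodTR 266.25 151.60526315789474 [652.9  48.8   0. ] depth [624.2  51.2  99.1]
tab 232.58333333333334 185.46491228070175 [542.1 149.8   0. ] depth [513.6 141.2 143.5]
[508.38278337 142.01575318 151.41202272] 263 [ 56. 144. 146. 147. 148. 149. 149. 150. 151. 151. 152. 153. 154. 154.
 155. 156. 158. 159.]
```

Plan, in world mm:
- Unit yaw is about -12.2°.
- Knob axis is about (486,12), with the pointer heading 24° now and -84° at the end.
- Tab is about (508,142,150), the hinge about (614,119,55), and the hood at about 0.62 rad.

Look-alikes checked in the top view:
- **Hood and tab:** only the amber box at (240,165), with its black tab at (232,187). The dark pad on the deck at (240,197) is only the recess.
- **Knob:** the black knob at (279,200). The black microscope parts at (125,190) are not it.
- **Red:** the button at (293,201). The red jar at (241,121) is not it.
- **Casts:** left alone.

I'm moving over with a tool heading of 168°, which leaves range for joint 7.

Request:
play_rows(commands="1.4 3.6 0.2 0 0 7.1 1;1.4 3.6 0.2 0 0 7.1 1;1.4 3.6 0 0 0 7.1 1;1.4 3.6 0 0 0 7.1 1;1.4 3.6 0 0 0 7.1 1", grip_force=20)

```text
time: 0.52
ee_pos: [278.3, -433.0, 238.8]
orientation: [[0.577, 0.817, -0.005], [0.817, -0.577, -0.003], [-0.006, -0.003, -1.0]]
contact_force: [1.2, -0.2, 0.7]
finger_gap: 0.645
```

Request:
play_rows(commands="1.4 3.6 0 0 0 7.1 1;1.4 3.6 0 0 0 7.1 1;1.4 3.6 0 0 0 7.1 1;1.4 3.6 0 0 0 7.1 1;1.4 3.6 0 0 0 7.1 1")

```text
time: 0.93
ee_pos: [348.4, -243.2, 237.9]
orientation: [[-0.011, 1.0, -0.004], [1.0, 0.011, -0.006], [-0.006, -0.004, -1.0]]
contact_force: [0.3, 0.3, 0.3]
finger_gap: 0.273
```

Request:
play_rows(commands="1.4 3.6 0 0 0 7.1 1;1.4 3.6 0 0 0 7.1 1;1.4 3.6 0 0 0 7.1 1;1.4 3.6 0 0 0 7.1 1;1.4 3.6 0 0 0 7.1 1")

```text
time: 1.35
ee_pos: [418.3, -54.1, 238.0]
orientation: [[-0.594, 0.805, 0.0], [0.805, 0.594, -0.01], [-0.008, -0.006, -1.0]]
contact_force: [1.2, -0.2, -0.8]
finger_gap: 0.009
```

Request:
play_rows(commands="1.4 3.6 0 0 0 7.1 1;1.4 3.6 0 0 0 7.1 1;1.4 3.6 0 0 0 7.1 1;1.4 3.6 0 0 0 7.1 1;1.4 3.4 0 0 0 7.1 1")

```text
time: 1.77
ee_pos: [488.9, 132.8, 238.0]
orientation: [[-0.952, 0.305, 0.007], [0.305, 0.952, -0.009], [-0.01, -0.007, -1.0]]
contact_force: [0.7, -0.5, -0.5]
finger_gap: 0.008
```

Request:
play_rows(commands="1.4 1.6 0 0 0 6 1;0 0 0 0 0 0 1;0 0 0 0 0 0 1")

```text
time: 2.02
ee_pos: [503.5, 159.2, 237.7]
orientation: [[-0.983, 0.183, 0.008], [0.183, 0.983, -0.002], [-0.008, -0.0, -1.0]]
contact_force: [0.2, -0.5, 0.0]
finger_gap: 0.005
```

```bash
cat > w.py <<'E'
from h import *
import sys
def shot(name,n='wrist'):
    o=bot.get_obs();T=np.eye(4);T[:3,:3]=o['orientation'];T[:3,3]=o['ee_pos']
    p,d=bot.camera(n);np.savez(f"pics/{name}.npz",p=p,d=d,T=T);cv2.imwrite(f"pics/{name}.png",p[...,::-1]);return o,T,p,d
if __name__=="__main__":
    o,T,p,d=shot(sys.argv[1],sys.argv[2]);print(o['time'],o['ee_pos'].round(1),o['joint_positions'].round(1),o['contact_force'].round(1))
E
python3 w.py w1 wrist;python3 w.py s1 scene
```

```text
2.0167 [503.5 159.2 237.7] [ 14.8  26.  -48.  104.9  22.7  58.7  37.1] [ 0.2 -0.5  0. ]
2.0667 [503.5 158.7 237.7] [ 14.8  25.9 -48.  105.   22.7  58.7  37.1] [ 0.1 -0.2 -0.5]
```

View pics/w1.png

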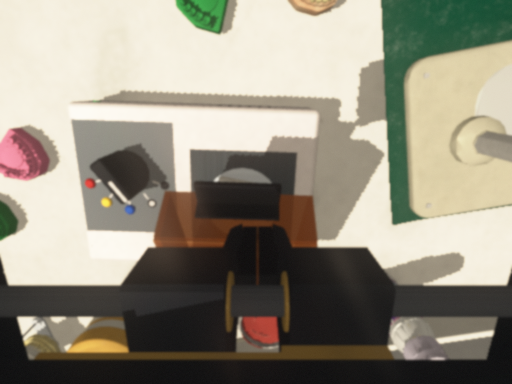

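View pics/s1.png

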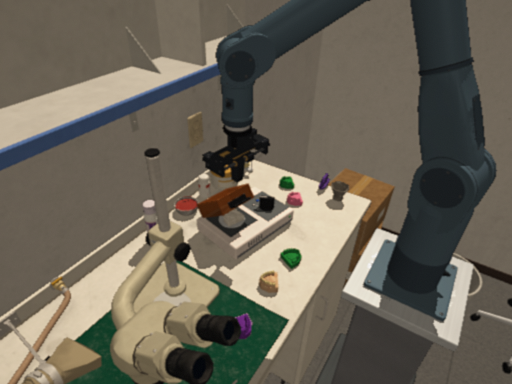

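The wrist view shows the tab at (237,200), the wall behind it and the fingertips at (258,240). The pointer line on the knob points to the ring end at (152,203), and red is at (90,183). Next I'll measure the tab and knob from this view.

```bash
python3 - <<'E'
from h import *
f=np.load("pics/w1.npz");p,D,T=f['p'].astype(int),f['d'],f['T']
for u,v in [(197,184),(278,186),(198,198),(276,200),(237,192),(198,217),(277,218),(237,210),(237,230)]:
    print((u,v),p[v,u],dep('wrist',u,v,D,T).round(1))
R,G,B=p[...,0],p[...,1],p[...,2]
reg=np.zeros(R.shape,bool);reg[120:215,78:172]=1
for n,mk in dict(red=(R-np.maximum(G,B)>60),yel=(np.minimum(R,G)-B>70),blu=(B-R>50)).items():
    v,u=np.nonzero(mk&reg); print(n,len(u),onz('wrist',u.mean(),v.mean(),59,T).round(1))
print('ring',onz('wrist',152,203,55,T).round(1),'dot',onz('wrist',165,185,55,T).round(1))
cv2.imwrite("pics/w1c.png",cv2.resize(p[110:250,70:300].astype('uint8'),None,fx=3.4,fy=3.4,interpolation=2)[...,::-1])
E
```

```text
(197, 184) [64 54 48] [485.8 114.9 155.3]
(278, 186) [32 29 26] [499.2 177.4 155.3]
(198, 198) [64 52 45] [499.9 110.7 147.1]
(276, 200) [32 30 27] [513.4 173.9 147.2]
(237, 192) [36 31 29] [498.8 144.2 153.2]
(198, 217) [67 48 39] [513.9 108.5 153.8]
(277, 218) [31 26 24] [526.9 172.1 153.3]
(237, 210) [25 22 21] [515.6 140.5 148.9]
(237, 230) [24 22 22] [489.3 152.1 246.1]
red 75 [487.5 -28.2  59. ]
yel 69 [512.4 -17.4  59. ]
blu 57 [526.1   5.9  59. ]
ring [524.5  32.4  55. ] dot [506.2  53.   55. ]
```

View pics/w1c.png

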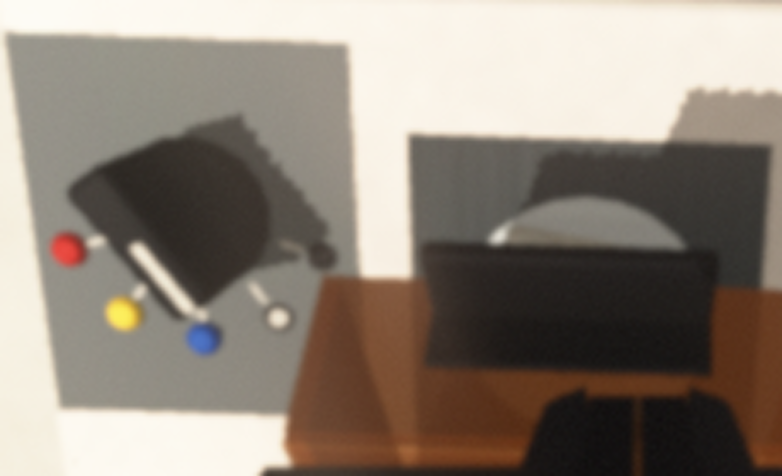

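Tab centre is about (502,144,150), and the wrist view places the knob axis about 3 mm from the top-view value. Moving over the tab and down.

Request:
play_rows(commands="-0.4 -1.5 0 0 0 0 1;0 0 -2.5 0 0 0 1;0 0 -2.5 0 0 0 1;0 0 -1.5 0 0 0 1;0 0 0 0 0 0 1")

```text
time: 2.53
ee_pos: [498.3, 132.3, 171.7]
orientation: [[-0.979, 0.204, 0.011], [0.204, 0.979, -0.01], [-0.012, -0.008, -1.0]]
contact_force: [-0.7, -0.3, 0.4]
finger_gap: 0.009
```

Request:
play_rows(commands="0 0 -0.8 0 0 0 1;0 0 -0.6 0 0 0 1;0 0 -0.4 0 0 0 1")

```text
time: 2.78
ee_pos: [498.3, 129.2, 154.2]
orientation: [[-0.978, 0.21, 0.012], [0.21, 0.978, -0.012], [-0.014, -0.01, -1.0]]
contact_force: [-2.1, 0.8, 3.0]
finger_gap: 0.005
```

Contact at z≈154 with 3 N. I'll push along the arc and correct the y drift at the same time.

Request:
play_rows(commands="-0.4 0.5 -0.7 0 0 0 1;-0.5 0.5 -1.0 0 0 0 1;-0.4 0.4 -1.0 0 0 0 1;-0.4 0.4 -1.0 0 0 0 1")

```text
time: 3.12
ee_pos: [483.4, 147.4, 117.8]
orientation: [[-0.976, 0.215, 0.018], [0.215, 0.977, -0.012], [-0.021, -0.008, -1.0]]
contact_force: [-0.3, -0.8, 0.0]
finger_gap: 0.009
```

```bash
python3 w.py w2 wrist; python3 w.py s2 scene; python3 - <<'E'
import cv2
p=cv2.imread("pics/s2.png");cv2.imwrite("pics/s2c.png",cv2.resize(p[140:265,175:305],None,fx=4.6,fy=4.6,interpolation=2))
E
```

```text
3.1167 [483.4 147.4 117.8] [  9.5  32.9 -41.  113.9  32.5  44.2  26.7] [-0.3 -0.8  0. ]
3.1667 [481.4 148.2 116.2] [  9.4  33.1 -41.  114.   32.5  44.2  26.6] [-1.7  1.1 -1.3]
```

View pics/w2.png

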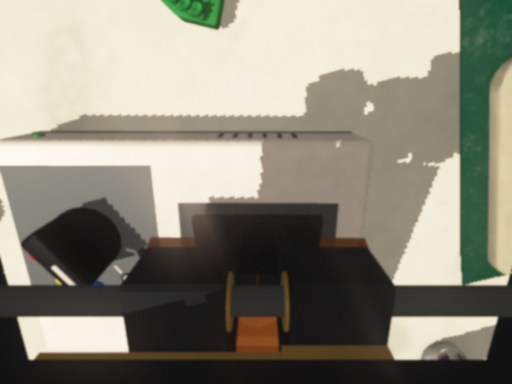

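View pics/s2c.png

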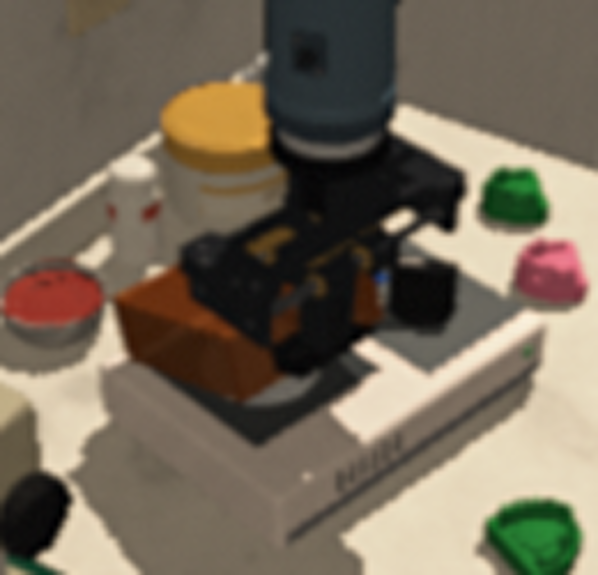

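The finger is on the tab and the hood is about half down, so the push works. Continuing.

Request:
play_rows(commands="-0.3 0.1 -0.9 0 0 0 1;-0.2 0.1 -0.9 0 0 0 1;-0.2 0 -0.9 0 0 0 1;-0.2 0 -0.9 0 0 0 1")

```text
time: 3.55
ee_pos: [474.8, 151.0, 80.9]
orientation: [[-0.977, 0.213, 0.021], [0.213, 0.977, -0.01], [-0.023, -0.006, -1.0]]
contact_force: [0.9, 0.7, 0.4]
finger_gap: 0.008
```

Request:
play_rows(commands="0 0 -0.6 0 0 0 1;0 0 -0.6 0 0 0 1;0 0 -0.3 0 0 0 1;0 0 -0.2 0 0 0 1;0 0 0 0 0 0 1")

```text
time: 3.97
ee_pos: [474.2, 150.8, 70.2]
orientation: [[-0.977, 0.213, 0.023], [0.213, 0.977, -0.022], [-0.027, -0.017, -0.999]]
contact_force: [-1.8, -0.5, -1.0]
finger_gap: 0.004
```

Request:
play_rows(commands="0 0 -0.4 0 0 0 1;0 0 -0.4 0 0 0 1;0 0 -0.4 0 0 0 1")

```text
time: 4.22
ee_pos: [474.5, 151.1, 68.5]
orientation: [[-0.976, 0.214, 0.028], [0.213, 0.977, -0.034], [-0.035, -0.027, -0.999]]
contact_force: [-19.8, -9.4, 70.2]
finger_gap: 0.008
```

The hood is hard against its stop (70 N, z 68.5, the predicted shut height). Lifting off straight up, then back towards the robot.

Request:
play_rows(commands="0 0 0.6 0 0 0 1;-0.2 0 2 0 0 0 1;-0.4 0 3 0 0 0 1;0 0 3 0 0 0 1;0 0 3 0 0 0 1")

```text
time: 4.63
ee_pos: [465.0, 149.9, 185.2]
orientation: [[-0.977, 0.212, 0.021], [0.211, 0.977, -0.039], [-0.029, -0.033, -0.999]]
contact_force: [2.4, -0.9, -0.2]
finger_gap: 0.001
```

```bash
python3 w.py w3 wrist
```

```text
4.6333 [465.  149.9 185.2] [ 11.6  25.6 -45.1 113.3  26.5  51.2  29.9] [ 2.4 -0.9 -0.2]
```

View pics/w3.png

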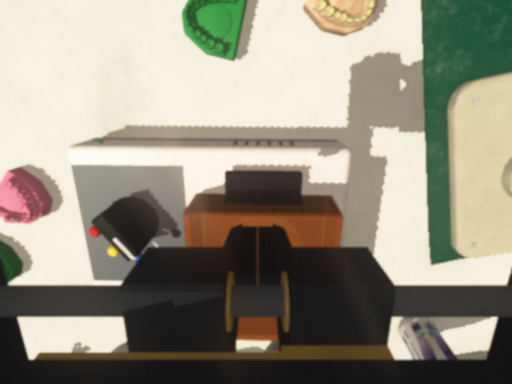

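Request:
play_rows(commands="0.4 -2.5 0 1.1 0.6 6 0;0.4 -3 0 1.1 0.6 6 0;0.4 -3 0 0 0 6 0;0.4 -2.5 0 0 0 6 0;0.3 -1.5 0 0 0 6 0")

```text
time: 5.1
ee_pos: [489.5, 29.3, 193.8]
orientation: [[-0.942, -0.334, 0.017], [-0.334, 0.943, 0.018], [-0.022, 0.011, -1.0]]
contact_force: [0.4, -0.5, 0.4]
finger_gap: 0.36
```

Request:
play_rows(commands="0 0 0 0 0 6 0;0 0 0 0 0 0 0;0 0 0 0 0 0 0")

```text
time: 5.35
ee_pos: [490.6, 22.6, 191.7]
orientation: [[-0.904, -0.427, 0.014], [-0.427, 0.904, 0.019], [-0.02, 0.011, -1.0]]
contact_force: [0.4, -0.0, -0.1]
finger_gap: 0.499
```

```bash
python3 - <<'E'
from h import *
f=np.load("pics/w3.npz");D,T=f['d'],f['T']
for u,v in [(240,178),(285,178),(262,185),(262,210)]:print(dep('wrist',u,v,D,T).round(1))
E
python3 w.py w4 wrist; python3 w.py t4 top; python3 - <<'E'
import cv2
p=cv2.imread("pics/t4.png");cv2.imwrite("pics/t4c.png",cv2.resize(p[135:240,195:315],None,fx=5,fy=5,interpolation=2))
E
```

```text
[459.8 132.9  69.1]
[468.  172.5  69.2]
[470.  151.   70.1]
[483.1 148.7  96.4]
5.35 [490.6  22.6 191.7] [ 36.   28.4 -54.6 112.6  28.2  52.4  82.6] [ 0.4 -0.  -0.1]
5.4 [490.5  22.9 191.7] [ 36.   28.4 -54.6 112.6  28.2  52.4  82.6] [ 0.4  0.3 -0.3]
```

View pics/w4.png

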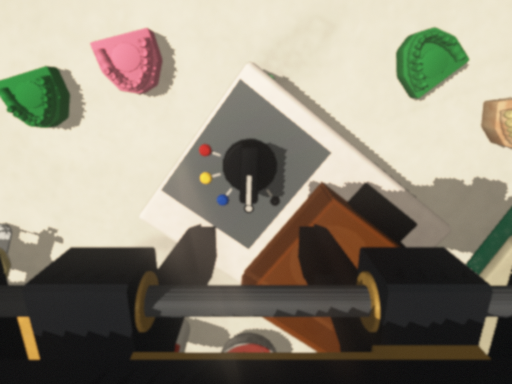

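View pics/t4c.png

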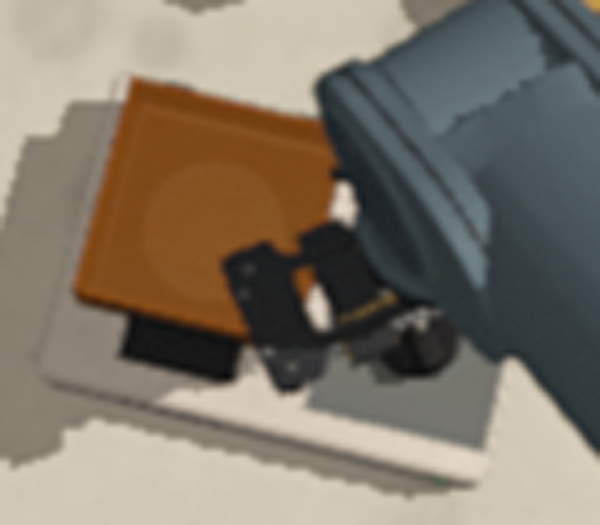

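The hood is shut (tab top z≈69). The bar lies vertical in the wrist image at column 249, lined up with the fingers. I'll fix the knob centre from this closer view.

```bash
python3 - <<'E'
from h import *
f=np.load("pics/w4.npz");p,D,T=f['p'].astype(int),f['d'],f['T']
R,G,B=p[...,0],p[...,1],p[...,2]
reg=np.zeros(R.shape,bool);reg[140:207,195:240]=1
P={}
for n,mk in dict(red=(R-np.maximum(G,B)>60),yel=(np.minimum(R,G)-B>70),blu=(B-R>50)).items():
    v,u=np.nonzero(mk&reg); P[n]=onz('wrist',u.mean(),v.mean(),58,T)[:2]
P['ring']=onz('wrist',249,209,55,T)[:2];P['dot']=onz('wrist',275.5,201,55,T)[:2]
A=np.array(list(P.values()));print({k:v.round(1) for k,v in P.items()})
from scipy.optimize import least_squares
s=least_squares(lambda c:np.hypot(*(A-c).T)-44,A.mean(0)-[30,0]);print(s.x,s.fun.round(1))
c=s.x
for k,v in P.items(): print(k,np.degrees(np.arctan2(*(v-c)[::-1])).round(1))
print('tcp heading',np.degrees(np.arctan2(T[1,0],T[0,0])))
for u,v in [(249,178),(249,206)]:print(p[v,u],onz('wrist',u,v,95,T).round(1),dep('wrist',u,v,D,T).round(1))
print(proj('wrist',[*c,95],T),proj('wrist',T[:3,3],T))
E
```

```text
{'red': array([487.6, -29.6]), 'yel': array([512.4, -18.9]), 'blu': array([526.2,   4.5]), 'ring': array([525.2,  33.4]), 'dot': array([506.3,  53.7])}
[484.43168249  15.10496178] [ 0.8  0.  -0.9  0.7  0.4]
red -86.0
yel -50.5
blu -14.2
ring 24.2
dot 60.5
tcp heading -154.74199125295812
[217 205 187] [484.9  15.4  95. ] [484.6  15.3  95.9]
[196 185 167] [507.6  25.9  95. ] [521.6  31.8  56.7]
[248.9520773  177.38195555] [254.55117794 243.55784858]
```

Request:
play_rows(commands="-0.6 -0.8 0 0 0 -1 0;0 0 0 0 0 0 0;0 0 -3 0 0 0 0;0 0 -2 0 0 0 0;0 0 0 0 0 0 0")

```text
time: 5.87
ee_pos: [484.6, 17.2, 142.0]
orientation: [[-0.913, -0.408, 0.019], [-0.408, 0.913, 0.017], [-0.025, 0.008, -1.0]]
contact_force: [-0.6, 0.9, 0.8]
finger_gap: 0.498
```

Request:
play_rows(commands="0 -0.2 -1.5 -0.9 1 0 0;0 0 -2 0 0 0 0;0 0 0 0 0 0 0")

```text
time: 6.12
ee_pos: [484.8, 16.0, 107.9]
orientation: [[-0.913, -0.408, 0.002], [-0.408, 0.913, 0.0], [-0.002, -0.001, -1.0]]
contact_force: [-1.5, -0.6, 0.1]
finger_gap: 0.502
```

Request:
play_rows(commands="0 -0.1 -1.5 0 0 0 0;0 0 -1.5 0 0 0 0;0 0 -0.7 0 0 0 0;0 0 0 0 0 0 0")

```text
time: 6.45
ee_pos: [487.3, 16.4, 74.8]
orientation: [[-0.913, -0.407, 0.007], [-0.407, 0.913, 0.0], [-0.007, -0.003, -1.0]]
contact_force: [0.2, 0.1, 0.8]
finger_gap: 0.496
```

```bash
python3 w.py w5 wrist; python3 w.py s5 scene; python3 - <<'E'
import cv2
p=cv2.imread("pics/s5.png");cv2.imwrite("pics/s5c.png",cv2.resize(p[140:265,175:305],None,fx=4.6,fy=4.6,interpolation=2))
E
```

```text
6.45 [487.3  16.4  74.8] [ 27.3  37.9 -43.9 116.9  40.6  41.   71.3] [0.2 0.1 0.8]
6.5 [487.7  16.6  75.3] [ 27.3  37.8 -44.  116.9  40.6  41.   71.4] [0.1 0.7 0. ]
```

View pics/w5.png

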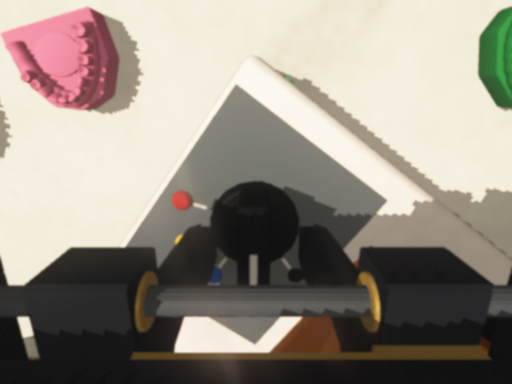

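View pics/s5c.png

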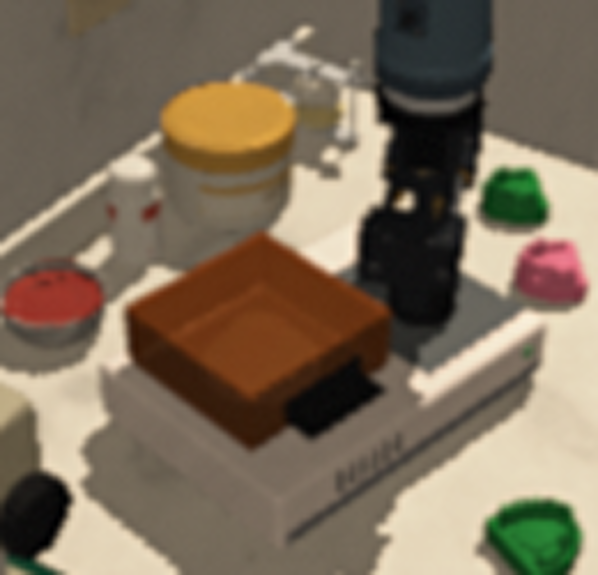

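The hood is flat and shut, and the bar sits midway between the fingers. A small correction, then close.

Request:
play_rows(commands="-0.3 -0.1 -0.4 0 0 0 0;0 0 0 0 0 0 1;0 0 0 0 0 0 1;0 0 0 0 0 0 1;0 0 0 0 0 0 1", grip_force=30)

```text
time: 6.97
ee_pos: [486.5, 15.4, 74.5]
orientation: [[-0.913, -0.407, 0.013], [-0.407, 0.914, -0.0], [-0.012, -0.006, -1.0]]
contact_force: [0.4, 0.4, -0.8]
finger_gap: 0.222
```

Request:
play_rows(commands="0 0 0 0 0 0 1;0 0 0 0 0 0 1")

```text
time: 7.13
ee_pos: [487.0, 14.4, 74.6]
orientation: [[-0.914, -0.406, 0.014], [-0.406, 0.914, -0.001], [-0.012, -0.007, -1.0]]
contact_force: [-0.7, 1.5, -2.5]
finger_gap: 0.176
```

Gripped at about 15.5 mm. Turning clockwise (negative about z).

Request:
play_rows(commands="-0.1 0 0 0 0 -4 1;0 0 0 0 0 -5 1;0 0 0 0 0 -5 1;0 0 0 0 0 -5 1")

```text
time: 7.47
ee_pos: [487.2, 13.9, 74.6]
orientation: [[-0.997, -0.074, 0.015], [-0.074, 0.997, -0.005], [-0.014, -0.006, -1.0]]
contact_force: [1.2, -0.6, -0.6]
finger_gap: 0.176
```

Request:
play_rows(commands="-0.1 0.1 0 0 0 -6 1;0 0 0 0 0 -6 1;0 0 0 0 0 -6 1;0 0 0 0 0 -6 1;0 0 0 0 0 0 1")

```text
time: 7.88
ee_pos: [487.1, 13.1, 74.6]
orientation: [[-0.932, 0.362, 0.012], [0.362, 0.932, -0.013], [-0.016, -0.008, -1.0]]
contact_force: [1.0, -1.2, -2.5]
finger_gap: 0.179
```

Request:
play_rows(commands="-0.1 0.1 0 0 0 -6 1;0 0 0 0 0 -6 1;0 0 0 0 0 -6 1;0 0 0 0 0 -6 1;0 0 0 0 0 -6 1")

```text
time: 8.3
ee_pos: [486.6, 12.3, 74.6]
orientation: [[-0.623, 0.782, 0.003], [0.782, 0.623, -0.019], [-0.017, -0.009, -1.0]]
contact_force: [-0.5, -3.2, -0.4]
finger_gap: 0.178
```

Request:
play_rows(commands="0 0 0 0 0 -6 1;0 0 0 0 0 -6 1;0 0 0 0 0 -6 1;0 0 0 0 0 -6 1;0 0 0 0 0 0 1")

```text
time: 8.72
ee_pos: [486.0, 12.0, 74.6]
orientation: [[-0.245, 0.97, -0.006], [0.969, 0.244, -0.02], [-0.017, -0.011, -1.0]]
contact_force: [0.6, -1.2, 0.3]
finger_gap: 0.178
```

Request:
play_rows(commands="0 0 0 0 0 -4 1;0 0 0 0 0 -4 1;0 0 0 0 0 0 1;0 0 0 0 0 0 1")

```text
time: 9.05
ee_pos: [485.7, 12.0, 74.6]
orientation: [[-0.124, 0.992, -0.01], [0.992, 0.124, -0.019], [-0.017, -0.012, -1.0]]
contact_force: [-0.8, -1.6, 1.3]
finger_gap: 0.18
```

```bash
python3 w.py w6 wrist
```

```text
9.05 [485.7  12.   74.6] [  7.1  31.6 -18.  117.4  18.5  34.4 -16.8] [-0.8 -1.6  1.3]
```

View pics/w6.png

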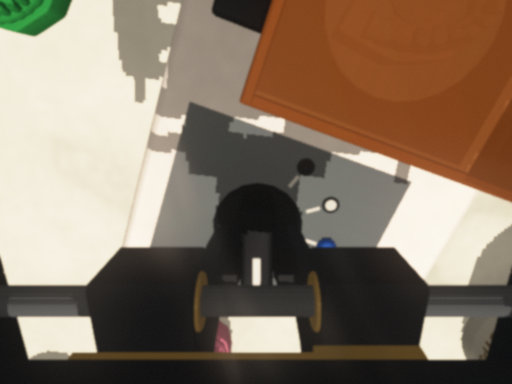

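Heading is 97°, with about 1° left. I'll nudge, let go so it clicks in, and rise.

Request:
play_rows(commands="0 0 0 0 0 -2 1;0 0 0 0 0 0 1;0 0 0 0 0 0 0;0 0 0 0 0 0 0;0 0 0 0 0 0 0")

```text
time: 9.52
ee_pos: [485.4, 12.7, 74.4]
orientation: [[-0.095, 0.995, -0.011], [0.995, 0.095, -0.017], [-0.016, -0.012, -1.0]]
contact_force: [-0.6, -0.4, -0.4]
finger_gap: 0.385
```

Request:
play_rows(commands="0 0 0 0 0 0 0;0 0 2 0 0 0 0;0 0 3 0 0 0 0;0 0 4 0 0 0 0;0 0 4 0 0 0 0")

```text
time: 9.93
ee_pos: [478.3, 13.6, 201.0]
orientation: [[-0.1, 0.995, -0.028], [0.995, 0.1, -0.016], [-0.013, -0.03, -0.999]]
contact_force: [0.1, 0.2, 0.0]
finger_gap: 0.5
```

Request:
play_rows(commands="-2 -3 0 0 0 0 0;-2 -4 0 0 0 0 0;-1 -4 0 0 0 0 0;0 -4 0 0 0 0 0;0 0 0 0 0 0 0")

```text
time: 10.35
ee_pos: [432.5, -137.4, 211.7]
orientation: [[-0.111, 0.994, -0.007], [0.994, 0.111, -0.016], [-0.015, -0.009, -1.0]]
contact_force: [0.0, -1.6, -0.2]
finger_gap: 0.497
```

```bash
python3 w.py w7 wrist;python3 w.py t7 top; python3 - <<'E'
import cv2
p=cv2.imread("pics/t7.png");cv2.imwrite("pics/t7c.png",cv2.resize(p[135:240,195:315],None,fx=5,fy=5,interpolation=2))
E
```

```text
10.35 [ 432.5 -137.4  211.7] [ 27.6  15.  -18.8 117.3   7.6  49.   10.7] [ 0.  -1.6 -0.2]
10.4 [ 432.6 -133.9  211.5] [ 27.4  15.  -19.1 117.3   7.6  49.1  10.4] [-0.  -0.5  1.3]
```

View pics/w7.png

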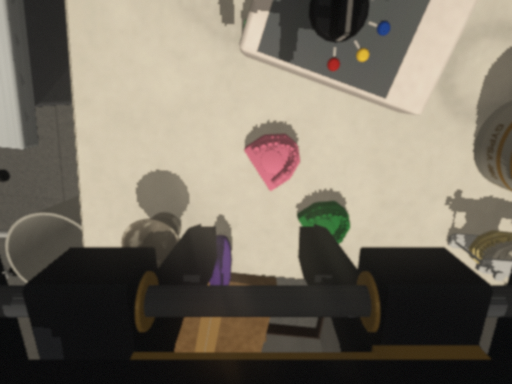

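View pics/t7c.png

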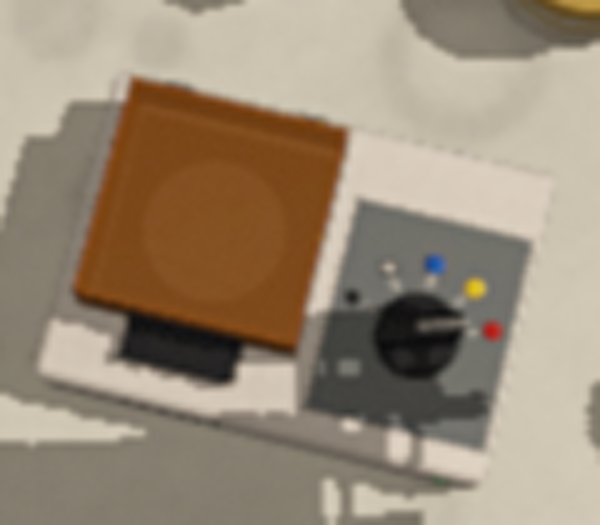

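The pointer runs from (420,327) to (463,322) in the crop, towards red at (492,331). I'll check its heading numerically at z=95.

```bash
python3 - <<'E'
from h import *
f=np.load("pics/t7.npz");p=f['p'].astype(int)
sub=p[190:208,270:296]
m=(sub.min(2)>105); 
print('\n'.join(''.join('#' if x else '.' for x in r) for r in m))
cr=lambda x,y:(195+(x+.5)/5-.5,135+(y+.5)/5-.5)
a=onz('top',*cr(420,327),95)[:2];b=onz('top',*cr(463,322),95)[:2]
print(a,b,np.degrees(np.arctan2(*(b-a)[::-1])))
c=np.array([486.3,12.3]);R=onz('top',*cr(492,331),58)[:2];print(R,np.degrees(np.arctan2(*(R-c)[::-1])))
# wrist: line
f=np.load("pics/w7.npz");q=f['p'];cv2.imwrite("pics/w7c.png",cv2.resize(q[0:110,240:420],None,fx=4.4,fy=4.4,interpolation=2)[...,::-1])
E
```

```text
...###########.###....####
#############.###.....####
######...########......###
#####........####......###
##.............###....####
...............####..#####
................##########
...................#######
..................####...#
.................####.....
..................###.....
..................###.....
..................###.....
..................####...#
..................########
..................########
.................#########
.................#########
[485.21686869  13.06376712] [488.76211951 -11.12133377] -81.66050863977871
[490.14463014 -31.01498043] -84.92772899271512
```

View pics/w7c.png

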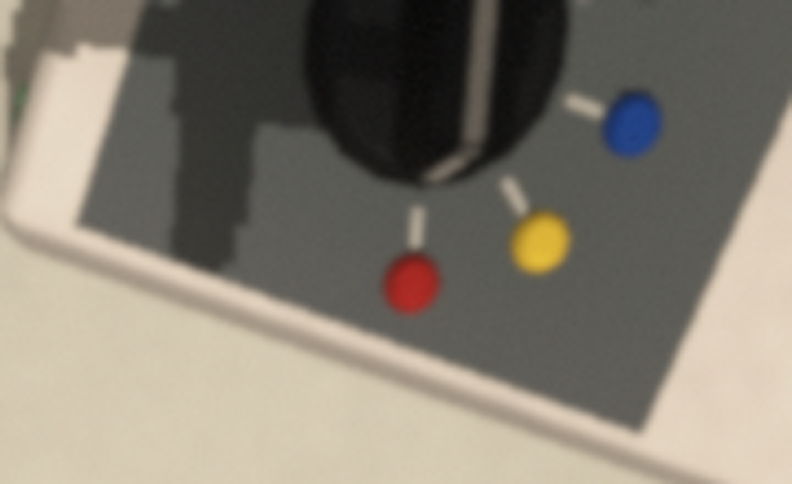

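```bash
python3 - <<'E'
from h import *
f=np.load("pics/w7.npz");T=f['T']
cr=lambda x,y:(240+(x+.5)/4.4-.5,(y+.5)/4.4-.5)
g=lambda x,y,z:onz('wrist',*cr(x,y),z,T)[:2]
a,b=g(485,5,95),g(472,145,95);h=lambda d:np.degrees(np.arctan2(d[1],d[0])).round(1)
print('line',a,b,h(b-a),'foot',g(430,178,64))
t0,t1,R=g(419,210,55),g(415,245,55),g(412,284,58);print('tick',h(t1-t0),R,'yel',g(540,243,58),'blu',g(632,125,58))
A=np.array([R,g(540,243,58),g(632,125,58)])
from scipy.optimize import least_squares
c=least_squares(lambda c:np.hypot(*(A-c).T)-44,A.mean(0)-[30,-30]).x
print('c',c,'red',h(R-c),'foot',h(g(430,178,64)-c))
E
python3 w.py s7 scene
```

```text
line [483.95236852  12.13517472] [486.09842726  -9.55379213] -84.3 foot [486.37977529 -10.31208177]
tick -86.3 [487.78238836 -29.48538187] yel [512.53519901 -18.81301366] blu [526.17995331   4.73947989]
c [483.28467831  14.21182196] red -84.1 foot -82.8
10.45 [ 433.2 -131.2  211.4] [ 27.3  15.  -19.2 117.3   7.5  49.1  10.3] [-0.7  1.   0. ]
```

View pics/s7.png

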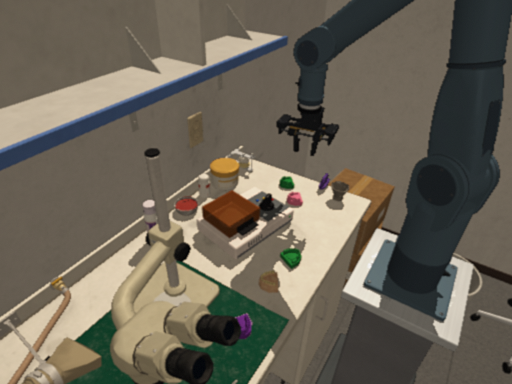

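The pointer heading is -84.3° and red is at -84.1°. The hood is shut, the bystanders look unmoved, and the arm is clear. Handing in.

```bash
python3 -c "
from workcell import bot
print(bot.hand_in())"
```

```text
the job is handed in; nothing more can be done
None
```

I pushed the hood down by its tab until it was fully shut. Then I gripped the knob across its bar, turned it about 108° clockwise from off to red, let go, backed clear and handed in at about 10.5 s.

**Last checks**
- **Hood:** after the push, the wrist depth put the tab's top at z≈69 mm, the value expected when shut. Later pictures still show it flat and closed.
- **Knob:** the closer wrist view puts the pointer at -84.3° and red at -84.1°. The coarser top view gave -81.7° against -84.9°, about 3° apart. Both are within the allowed 8°.
- **Bystanders:** in the last scene picture they look unmoved. I did not measure their positions.
- **White cast:** I could not see it clearly through the shut hood, so its position is not confirmed. Nothing touched it directly.

**Force:** the fingertip pressed the hood stop with about 70 N for a moment. That is more than needed, but below the 120 N wrist limit. It was the fingertip, not the gripper's body, so I don't expect the 40 N limit to apply.

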